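# Clamp the primed bracket and hold the UV lamp over it

### The job

Wind the vise's crank clockwise, as seen from the crank end, until the jaw is tight on the freshly primed bracket, then let go of the crank. Then draw the curing lamp out of its charging cradle, turn it until its window faces straight down, and hold it centred over the bracket's top plate, about 10 cm above it: the job finishes with the lamp still in the gripper, held steady there while the primer cures. The primer is wet, so neither gripper nor lamp may touch the bracket, and leave the tin, the cup and the tape roll where they stand.

Things in the scene. Friction and masses are not known exactly. Their poses are not given: they have to be found in the camera images.
- vise: Machine vise, 80 mm wide jaws, fixed on a wooden riser 200 x 130 x 50 mm. Jaw tops 130 mm, bed top (the bracket stands on it) 100 mm above the bench. Origin on the bench under the riser's centre; x along the screw from the crank end (nearest the robot) to the fixed jaw, z up. Bed spans x -90 to 90 mm, crank arm at x -110 to -100, fixed jaw's face at x = 30
- crank_axis (a point): Centre of the circle (radius 45 mm, upright, square to the vise's x) on which the middle of the crank's grip travels; on the screw axis 80 mm above the bench, at x = -135, y = 0 mm in the vise frame
- crank (a joint): Turn of the crank, rad: 0 = grip straight up, jaw fully open; grows clockwise seen from the crank end: grip at y = -45 sin q, z = 80 + 45 cos q mm in the vise frame. 6 mm of jaw per turn. Starts at 0 to 5; the jaw meets and squares the bracket by 10.5; tight, it comes up solid at about 10.75. Turns with about 3 N at the grip and stays where left; it does not move along x
- grip_mid (a point): Middle of the crank's black free-spinning grip: cylinder 22 mm in diameter, 44 mm long, parallel to the vise's x, pointing from the crank arm to the robot. Pinched across from above, it can be carried round the circle without turning the gripper
- jaw: Moving jaw, 80 mm wide, 50 long, its steel face towards the bracket, top 130 mm above the bench. Frame parallel to the vise's, face at x = 0; with the crank at 0 its origin is the vise's origin, and it moves along the vise's +x by 0.955 mm per rad of crank
- bracket: Steel bracket, 0.35 kg, standing loose on the vise's bed between the jaws, 1 to 3 mm off the fixed jaw: stub 20 (x) x 60 (y) x 50 mm high, with a wet grey-primed plate 50 x 60 x 5 mm on top that overhangs away from the robot, above the fixed jaw. Origin under the stub's centre, x along the vise's x, z up. Its top is 155 mm above the bench
- bracket_top (a point): Centre of the bracket's primed top plate, on its upper face
- lamp: Cordless curing lamp, black, about 0.35 kg: flat-sided handle 34 (x) x 30 (y) x 131 mm (z), then a head 60 mm long, 58 wide (y), 30 thick. Origin: centre of the handle's butt; z along the handle to the head, x out of the window, y across. Starts butt down in the cradle, leaning 30 degrees from vertical away from the robot, window on the far, lower side. Centre of mass at about z = 70 mm
- lamp_window (a point): Centre of the lamp's window (40 x 38 mm) on the head's flat face: at x = 20, z = 161 mm in the lamp frame
- lamp_grip (a point): Centre of the handle 95 mm from the butt, between the cradle's mouth and the head: a good place to grip, the fingers closing along the lamp's y across 30 mm
- cradle: Grey charging cradle, fixed: foot 130 x 85 x 16 mm, open sleeve leaning 30 degrees from vertical to its +x. Origin under the foot's centre, x the way the lamp leans (away from the robot), z up. Butt of the seated lamp at x = -20, z = 36 mm. The sleeve wraps the handle's first 45 mm with about 2.5 mm play, a tongue 18 mm wide backs its far face up to 90 mm. The lamp draws out along its own z
- primer_tin: Steel tin standing on the bench, 82 mm in diameter, 98 mm high, origin under its centre; leave it alone
- mixing_cup: White open plastic cup, 84 mm across, 100 mm high, origin under its centre; leave it alone
- tape_roll: Roll of masking tape lying flat, 104 mm in diameter, 25 mm high, origin under its centre; leave it alone
Not all that is in view belongs to the job. What is shaped like the bracket but blue or green is not meant.

How it is judged (in metres and radians):
On the way, in this order (a step that is already met when the one before it is completed fails the run):
1. the jaw is tight on the bracket, which stands square and flat on the vise's bed, the lamp still in its cradle (contact force between jaw and bracket above 15 N and angle between bracket's own z axis and vertical below 0.08 rad and angle between the x axis of bracket and the x axis of vise, either way round below 0.08 rad and z of bracket in the frame of vise between 0.096 and 0.104 m and z of lamp in the frame of cradle below 0.046 m), for 0.3 s.
2. the lamp has been drawn clear of the cradle in the gripper (distance between lamp and cradle above 0.09 m and z of lamp in the frame of cradle above 0.075 m and contact force between lamp and the fingers above 2 N and contact force between lamp and cradle below 0.3 N and contact force between lamp and vise below 0.3 N and contact force between lamp and bracket below 0.3 N), for 0.2 s.
At the end, for the whole second after the job is handed in: Lamp held still by the gripper alone, window facing down within 15 degrees, 60 to 150 mm above the plate and centred on it within 30 mm; the jaw presses the bracket with over 15 N, bracket square and flat on the bed; gripper clear of vise; tin, cup and tape upright, within 30 mm of their places (contact force between jaw and bracket above 15 N and angle between bracket's own z axis and vertical below 0.08 rad and angle between the x axis of bracket and the x axis of vise, either way round below 0.08 rad and z of bracket in the frame of vise between 0.096 and 0.104 m and contact force between lamp and the fingers above 2 N and contact force between lamp and cradle below 0.3 N and contact force between each of lamp, the fingers and vise below 0.3 N and contact force between each of lamp, the fingers and bracket below 0.3 N and z of lamp_window in the frame of vise between 0.215 and 0.305 m and horizontal distance between lamp_window and bracket_top below 0.03 m and angle between lamp's own x axis and vertical above 2.88 rad and linear speed of lamp below 0.02 m/s and angular speed of lamp below 0.15 rad/s and distance of each of primer_tin, mixing_cup, tape_roll from where it was at the start of the episode below 0.03 m and angle between each of primer_tin, mixing_cup, tape_roll's own z axis and vertical below 0.2 rad); the arm keeps its last pose, push and grip.
It fails at once if the wet bracket is touched by gripper or lamp (contact force between any of the arm, the fingers, lamp and bracket above 1 N).
It fails at once if a bystander is pushed over or away (distance of any of primer_tin, mixing_cup, tape_roll from where it was at the start of the episode above 0.03 m or angle between any of primer_tin, mixing_cup, tape_roll's own z axis and vertical above 0.5 rad).
It also fails if it takes over 64 s, if anything falls off the work surface, if the arm or the gripper's body presses on something with over 40 N, if the wrist force passes 120 N, or if a joint passes its speed limit or range.

### The arm

A 7-joint arm with a two-finger parallel gripper is mounted at the origin on the work surface. World frame = base frame: x ahead of the robot, y to its left, z up, the work surface at z = 0. Lengths are in m, angles in degrees, forces in N, time in s.
With the tool pointing down it reaches from about 0.425 to 0.875 m from the base axis. Payload 4.7 kg.
Tool frame: the origin (TCP) lies at the centre of the arm's flange, where the gripper is bolted on; the fingertips stand 182 mm ahead of it and the grasp point (between the pads) lies 164 mm ahead of it (env.grip_depth is the distance from the TCP to the grasp point, in m); z points along the fingers, y is the line along which they close (so a half turn about z gives the same grasp; the last joint's range is limited). The gripper opens to 87 mm and grips with 3 to 60 N. Pads are 19 mm wide; open, the fingers measure 117 mm over their backs; the gripper's body (75 mm by 190 mm) begins 51 mm behind the grasp point.
Start: joints at [-71.041, 18.392, -4.016, 83.108, 1.295, 78.541, -3.26], TCP at [0.203, 0.618, 0.405] pointing down, gripper open.
Joint ranges: [-163.93, 163.93], [-17.29, 119.83], [-79.2, 71.16], [3.27, 140.29], [-89.18, 269.18], [5.43, 117.66], [-154.24, 154.24]. Speed limits (degrees/s): [147.25, 147.25, 180, 180, 180, 180, 180].

### API

Orientations are given as [roll, pitch, yaw] about the fixed x, y, z axes, in that order (R = Rz(yaw) Ry(pitch) Rx(roll)).
In Python, from cell import env gives the robot as it stands. The module is installed in compiled form; this text tells all that it offers.
- The arm moves only by the tool send_rows, never from a script. Its arguments are lists of equal length, an entry for each row: "xyz": the shift along the tool's x, y, z in m, a list of three; "rotation": the turn, a rotation vector about the tool's x, y, z in rad, a list of three; "jaw": the opening, from 0 (shut) to 1 (fully open). A call has 1 to 20 rows; each row shifts and turns the commanded pose from where the row before left it, along the tool's axes as they then stand; what a row does not reach is not made up. A row lasts 1/10 s, in which the tool goes at most 50 mm and 8.59 degrees, less where a joint would pass 70% of its speed; a pose out of reach is approached as far as the arm can. A call is refused whole if a number of a shift passes 0.05 or a number of a turn 0.15, either way. A call with a gripper value outside its range is refused whole. The fingers move at their own pace and stop on an object; "newtons" is the grip in N (left out, the last holds). Time passes only in rows, so rows that do not move let the fingers close. It gives the time, the measured TCP pose, the force, the opening and the grip force at its end, in the units of the state.
- env.get_obs(): the state, without advancing time (a new reading comes with each control period).
- env.read_camera(name): name is "side" or "top"; returns a dict with "image" (384x512x3 uint8, blue, green, red), "fx", "fy", "cx", "cy" (pixels), "distortion" ([k1, k2, p1, p2, k3] as OpenCV has them; the pictures are not rectified), "R" (3x3) and "t" (3): a world point X has camera coordinates R X + t. Camera axes: x right, y down, z forward; pixel columns grow to the right and rows downward; lengths in m; the calibration is good to about 2 mm. A picture is of the moment at which its call begins. There is no depth.
- env.sign_off(): hands the job in; it is judged then, once.
The state is a dict: "time_s": time; "qpos": joint angles; "joint_velocities": joint speeds; "effort": joint torques, N m; "tool_pos": TCP position; "tool_rot": TCP orientation; "force": force on the tool from outside, world axes, zero at the start; "wrist_torque": the same for the moment, N m; "grip_width": finger opening in m; "grasp_force": force on a finger pad.
Only numpy, scipy, OpenCV 4.12 (cv2) and the standard library are available. Lean on these libraries where they do the work, as an engineer would, in place of code of your own. Each camera call takes 0.05 s, during which the arm holds its last target. There are 200 camera calls.

## Working session

There is one attempt and no reset: what is moved stays moved. The work goes in short steps, Python scripts to look and compute and a tool call to move; the robot and the scene stay as the last step left them, time stands still between calls to the robot, and variables do not carry over. Pictures are saved under pics/ and viewed, at most 10 in all, crops included, and the job is handed in when it is done.

Besides the shell and the picture viewer there is one more tool, called after "Request:" as name(argument=value, ...) on one line, values as JSON. send_rows: Moves the arm, as the interface text tells. Its arguments: {"type":"object","properties":{"xyz":{"type":"array"},"rotation":{"type":"array"},"jaw":{"type":"array"},"newtons":{"type":"number"}},"required":["xyz","rotation","jaw"]}

```bash
mkdir -p pics
python3 - <<'E'
from cell import env
import cv2,json
o=env.get_obs();print(o['time_s'],o['tool_pos'],o['tool_rot'],o['grip_width'])
for n in("side","top"):
    c=env.read_camera(n);cv2.imwrite(f"pics/{n}0.png",c["image"])
    print(n,c["fx"],c["fy"],c["cx"],c["cy"],c["distortion"],c["R"].tolist(),c["t"].tolist())
    cv2.imwrite(f"pics/{n}0b.png",cv2.resize(c["image"],(800,600),interpolation=cv2.INTER_CUBIC))
E
```

```text
0.0 [0.20246767 0.61742576 0.40364651] [-1.79886957e+02  7.48720409e-03  1.61851539e+02] 0.0870845592507956
side 417.8211122462588 417.8211122462588 255.07333720971843 188.51175992976422 [-0.03241778  0.          0.          0.          0.        ] [[0.7715770712596773, -0.6360605254524383, 0.009789334375081237], [-0.31104312431833786, -0.39064711801216156, -0.8663988711921775], [0.5549062965227788, 0.6654485984281284, -0.4992566123041471]] [-0.5485109392600662, 0.29676145389899633, 1.0395331811283568]
top 372.69199791806125 372.69199791806125 263.645090010753 182.47240094407604 [0.0355328 0.        0.        0.        0.       ] [[0.022330414819629323, -0.9997379069801693, 0.005046773315075306], [-0.9979449884975494, -0.022593057970559972, -0.059961268033330566], [0.06005957464559059, -0.003697442149567306, -0.9981879464384158]] [-0.06222526909720141, 0.6490967086612668, 1.0161385232560662]
```

View pics/side0b.png

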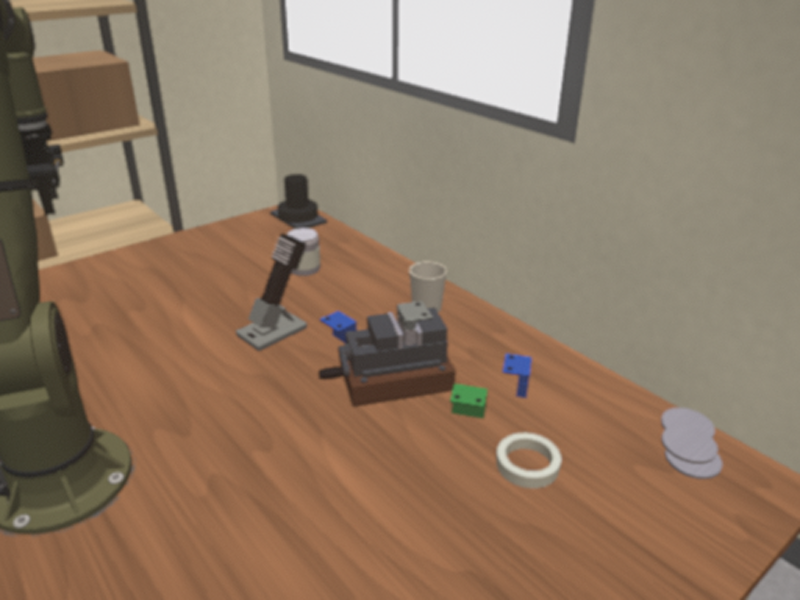

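View pics/top0b.png

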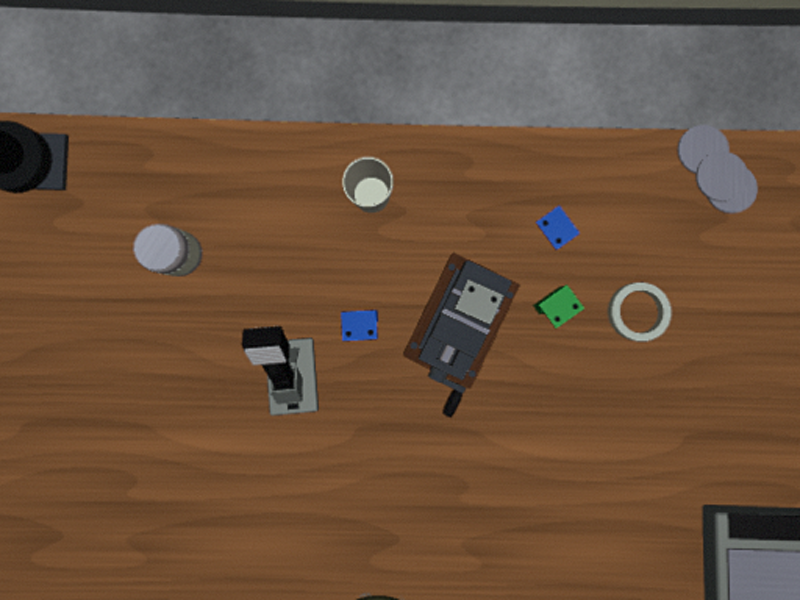

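The side view shows the vise at about (395,350), its grip at (331,372), the lamp and cradle at (275,290), and the bracket plate at (415,312). In the top view the vise is at (462,320), its grip at (453,403), and the lamp head at (265,345). Next I'll enlarge these areas.

```bash
cat > crop.py <<'E'
import cv2,numpy as np
def pair(a,ca,b,cb,s,out):
    # ca,cb: top-left (x,y); grid ticks every 10 px
    r=[]
    for f,(x,y) in((a,ca),(b,cb)):
        im=cv2.imread(f) if isinstance(f,str) else f
        w,h=400//s,600//s
        m=cv2.resize(im[y:y+h,x:x+w],(w*s,h*s),interpolation=cv2.INTER_CUBIC)
        m=np.clip(m.astype(float)*1.5+10,0,255).astype(np.uint8)
        for i in range(0,w,10): cv2.line(m,(i*s,0),(i*s,6),(0,255,255),1); (x+i)%20==0 and cv2.putText(m,str(x+i),(i*s,16),0,.35,(0,255,255),1)
        for i in range(0,h,10): cv2.line(m,(0,i*s),(6,i*s),(0,255,255),1); (y+i)%20==0 and cv2.putText(m,str(y+i),(8,i*s+4),0,.35,(0,255,255),1)
        r.append(m)
    cv2.imwrite(out,np.hstack(r))
E
python3 - <<'E'
from crop import pair
pair("pics/side0.png",(200,170),"pics/top0.png",(250,150),4,"pics/v.png")
pair("pics/side0.png",(140,130),"pics/top0.png",(140,190),5,"pics/l.png")
E
```

```text
(no output)
```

View pics/v.png

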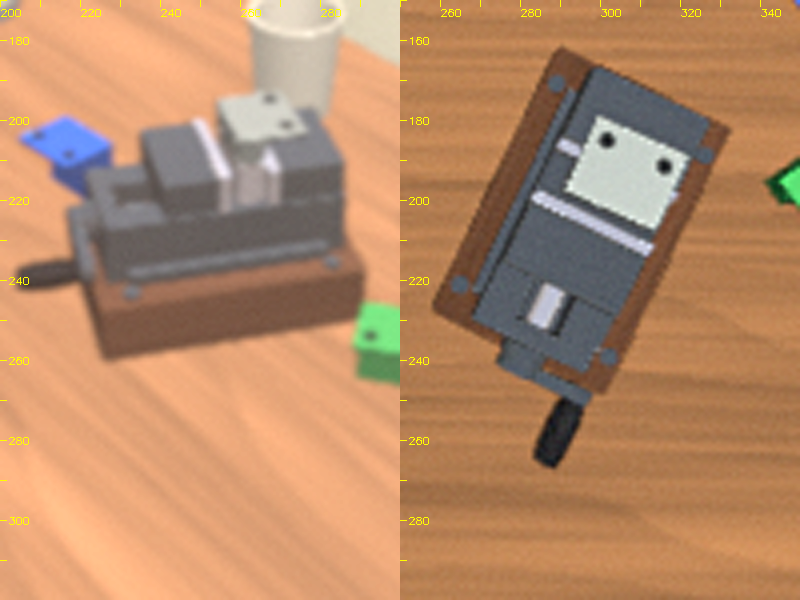

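View pics/l.png

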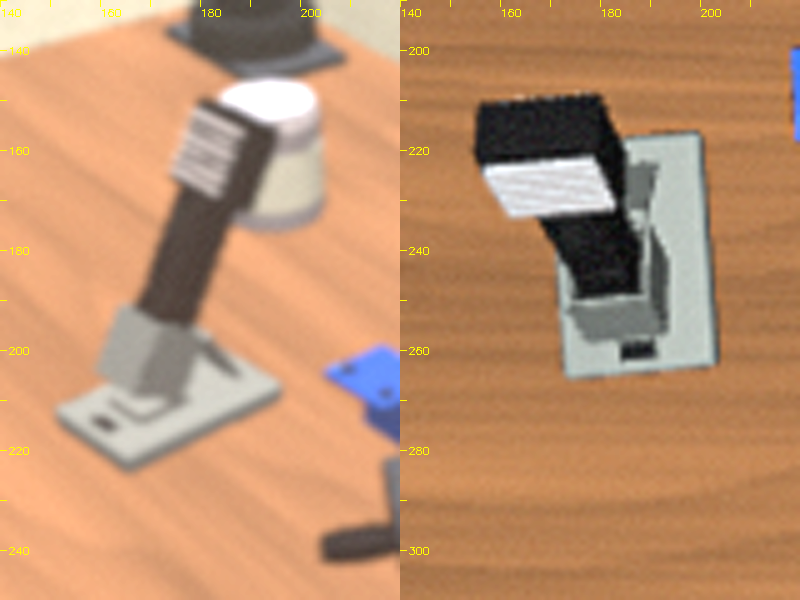

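```bash
cat > fit.py <<'E'
import numpy as np,cv2,pickle
from scipy.optimize import least_squares
from cell import env
C={n:env.read_camera(n) for n in("side","top")}
def proj(n,P):
    c=C[n];K=np.array([[c["fx"],0,c["cx"]],[0,c["fy"],c["cy"]],[0,0,1]])
    return cv2.projectPoints(np.atleast_2d(np.float64(P)),cv2.Rodrigues(np.float64(c["R"]))[0],np.float64(c["t"]),K,np.float64(c["distortion"]))[0][:,0]
def place(p,L):
    c,s=np.cos(p[2]),np.sin(p[2]);L=np.atleast_2d(L)/1000.
    return L@np.array([[c,s,0],[-s,c,0],[0,0,1]])+[p[0],p[1],p[3] if len(p)>3 else 0]
def fit(obs,p0):
    f=lambda p:np.concatenate([(proj(n,place(p,l))[0]-uv) for n,l,uv in obs])
    r=least_squares(f,p0,loss='soft_l1');return r.x,f(r.x).reshape(-1,2)
def tri(a,b):
    f=lambda X:np.r_[proj("side",X)[0]-a,proj("top",X)[0]-b]
    r=least_squares(f,[.6,0,.1]);return r.x,np.abs(r.fun).max()
E
python3 - <<'E'
from fit import *
np.set_printoptions(precision=4,suppress=True)
T="top";S="side"
v,res=fit([(T,[100,65,50],(289.5,161.75)),(T,[100,-65,50],(332.5,182.5)),(T,[-100,65,50],(258.25,227)),(T,[-100,-65,50],(300,248.25)),
 (S,[-100,-65,0],(226.75,259.5)),(S,[100,-65,0],(290.5,249.25)),(S,[100,-65,50],(290.5,237.5))],[.6,-.05,-.4,0])
print("vise",v,np.degrees(v[2]));print(res)
X,e=tri((212.5,239),(290.25,258));print("grip",X,e)
c,s=np.cos(v[2]),np.sin(v[2]);d=X[:2]-v[:2];l=[c*d[0]+s*d[1],-s*d[0]+c*d[1],X[2]];print("grip local",l,"q",np.arctan2(-l[1],l[2]-.08))
pl=[tri(a,b) for a,b in zip([(254.25,195),(268,193),(277,203.25),(258.75,205.75)],[(291.75,197.5),(300,179.25),(322.5,188.75),(313.75,207.5)])]
for x in pl:print(x)
m=np.mean([x[0] for x in pl],0);d=m[:2]-v[:2];print("plate",m,"local",c*d[0]+s*d[1],-s*d[0]+c*d[1])
k,res=fit([(T,[65,-42.5,16],(200,216.2)),(T,[-65,-42.5,16],(203.6,263)),(T,[-65,42.5,16],(173.4,265.6)),
 (S,[-65,-42.5,16],(165.6,222.6)),(S,[-65,42.5,16],(151.4,212.6)),(S,[65,-42.5,16],(196,207))],[.55,.2,0,0])
print("cradle",k,np.degrees(k[2]));print(res)
a=np.radians(30)
def lamp(x,y,z):return [-20+z*np.sin(a)+x*np.cos(a),y,36+z*np.cos(a)-x*np.sin(a)]
k3=list(k[:3])
for q,uv in [((20,29,191),(155.4,210.6)),((20,-29,191),(180,209)),((-10,29,191),(156.2,222.6)),((-10,-29,191),(179.6,221))]:
    print(proj(T,place(k3,lamp(*q)))[0],uv)
for q,uv in [((-10,29,191),(180,149.6)),((-10,-29,191),(189,155.5)),((20,-29,191),(195,156)),((-10,29,131),(174,165))]:
    print(S,proj(S,place(k3,lamp(*q)))[0],uv)
print("lamp_grip",place(k3,lamp(0,0,95)),"butt",place(k3,lamp(0,0,0)))
E
```

```text
vise [ 0.5914 -0.1328 -0.4371  0.0011] -25.041481466492247
[[ 0.0535 -1.2545]
 [ 0.3998 -0.7185]
 [-1.5657  0.1582]
 [ 0.4037  0.6949]
 [-2.3278  0.8537]
 [-0.1441  0.7694]
 [ 0.7537 -1.0146]]
grip [ 0.4526 -0.1218  0.0711] 0.4834645234934385
grip local [np.float64(-0.13040768893532342), np.float64(-0.04882636517668395), np.float64(0.07111222916999849)] q 1.750853026756044
(array([ 0.6082, -0.1162,  0.1546]), np.float64(0.4703052012397677))
(array([ 0.6509, -0.134 ,  0.1542]), np.float64(0.7430263326603495))
(array([ 0.6311, -0.1903,  0.1533]), np.float64(0.4668834894360998))
(array([ 0.5842, -0.1689,  0.1531]), np.float64(0.27768785076472113))
plate [ 0.6186 -0.1523  0.1538] local 0.032860876657559816 -0.0062323746761436
cradle [ 0.4856  0.1611  0.1182 -0.0034] 6.773758001123828
[[ 0.1635 -0.784 ]
 [ 0.5307 -0.3798]
 [-0.1972  0.1433]
 [-0.6791  0.0123]
 [-1.5355 -0.167 ]
 [ 0.3267  0.1724]]
[155.1453 208.5663] (155.4, 210.6)
[180.4431 206.1138] (180, 209)
[154.1297 220.1462] (156.2, 222.6)
[179.9327 217.621 ] (179.6, 221)
side [179.3525 149.0042] (180, 149.6)
side [190.4455 154.3252] (189, 155.5)
side [197.0262 156.075 ] (195, 156)
side [173.3128 166.0431] (174, 165)
lamp_grip [[0.5129 0.1644 0.1183]] butt [[0.4657 0.1587 0.036 ]]
```

Run:
```python
from fit import *
np.set_printoptions(precision=4,suppress=True)
T="top";S="side"
# params x,y,yaw,q,by,bx
def O(p):
    q,by,bx=p[3:6]; g=[-135,-45*np.sin(q),80+45*np.cos(q)]; t=[-157,g[1],g[2]]; j=.955*q
    B=lambda x,y:[bx*1000+x,by*1000+y,155]
    return [(T,[100,65,50],(289.5,161.75)),(T,[100,-65,50],(332.5,182.5)),(T,[-100,65,50],(258.25,227)),(T,[-100,-65,50],(300,248.25)),
 (S,[-100,-65,0],(226.75,259.5)),(S,[100,-65,0],(290.5,249.25)),(S,[100,-65,50],(290.5,237.5)),
 (T,g,(290.25,258)),(S,g,(212.5,239)),(T,t,(287,265.5)),(S,t,(204.5,239.5)),
 (T,[j,40,130],(283.75,198.75)),(T,[j,-40,130],(312.5,212)),(S,[j,40,130],(249.25,200)),(S,[j,-40,130],(256.25,215)),
 (T,[30,40,130],(290,185.5)),(T,[30,-40,130],(318.75,198.75)),
 (T,B(-10,30),(291.75,197.5)),(T,B(40,30),(300,179.25)),(T,B(40,-30),(322.5,188.75)),(T,B(-10,-30),(313.75,207.5)),
 (S,B(-10,30),(254.25,195)),(S,B(40,30),(268,193)),(S,B(40,-30),(277,203.25)),(S,B(-10,-30),(258.75,205.75))]
f=lambda p:np.concatenate([proj(n,place(p[:3],l))[0]-uv for n,l,uv in O(p)])
r=least_squares(f,[.59,-.13,-.43,1.7,0,.018],loss='soft_l1',x_scale=[.01,.01,.1,.3,.01,.01])
print(r.x,np.degrees(r.x[2]));print(f(r.x).reshape(-1,2))
v=r.x;P=lambda l:place(v[:3],l)[0]
print("axis",P([-135,0,80]),"grip",P([-135,-45*np.sin(v[3]),80+45*np.cos(v[3])]),"plate",P([v[5]*1000+15,v[4]*1000,155]))
```

```text
[ 0.5919 -0.1345 -0.4168  1.7416 -0.0058  0.0166] -23.878023125954844
[[-0.2411 -1.2532]
 [ 0.4735 -1.6194]
 [-0.4624  0.7511]
 [ 1.8934  0.3695]
 [-1.2531  1.7381]
 [ 0.5315  0.7811]
 [ 1.4421 -0.984 ]
 [-0.2698  0.52  ]
 [-1.4193 -0.3312]
 [-0.5785  0.7873]
 [-1.1802  0.3784]
 [ 0.3109 -2.0836]
 [ 0.9163 -1.5508]
 [ 1.0728 -0.4306]
 [ 1.428  -1.1318]
 [-1.1196  0.8256]
 [-0.5529  1.3089]
 [-0.2726 -0.1286]
 [ 0.1863 -0.6108]
 [ 0.2693  0.4424]
 [ 0.3624  0.4936]
 [-0.865  -0.2192]
 [ 1.6935 -0.4165]
 [-0.9935 -0.2739]
 [ 0.3186 -0.3769]]
axis [ 0.4685 -0.0798  0.08  ] grip [ 0.4505 -0.1204  0.0724] plate [ 0.6185 -0.1525  0.155 ]
```

Request:
send_rows(xyz=[[0,0,-0.02],[0,0,-0.03],[0,0,0]], rotation=[[0,0,0.109],[0,-0.0875,0],[0,-0.0875,0]], jaw=[1,1,1], newtons=30)

```text
time_s: 0.6
tool_pos: [0.2034, 0.618, 0.4598]
tool_rot: [179.5, 10.2, 155.4]
force: [-0.4, 0.5, -0.1]
grip_width: 0.0868
grasp_force: 0.0
```

```bash
cat > plan.py <<'E'
import numpy as np
from scipy.spatial.transform import Rotation as Ro
from cell import env
np.set_printoptions(precision=4,suppress=True)
def cur():
    o=env.get_obs();return np.array(o['tool_pos']),Ro.from_euler('xyz',o['tool_rot'],degrees=True),o
def mat(zdir,ydir):
    z=np.array(zdir)/np.linalg.norm(zdir);y=np.array(ydir)-np.dot(ydir,z)*z;y/=np.linalg.norm(y)
    return Ro.from_matrix(np.c_[np.cross(y,z),y,z])
def tool(p,R,t): # world shift target-p in tool axes
    return R.inv().apply(np.array(t)-p)
def grasp(p,R): return p+R.apply([0,0,.164])
E
python3 - <<'E'
from plan import *
p,R,o=cur();print(o['time_s'],p,R.as_matrix().tolist(),o['qpos'],grasp(p,R),o['force'])
z=R.as_matrix()[:,2]
way=[[.40,.30,.43],[.43,.0,.43]]
a=np.radians(-24.4);ux=np.array([np.cos(a),np.sin(a),0])
g=np.array([.4515,-.1208,.072])-.008*ux+[0,0,.004]   # grasp point target
print("g",g,"tcp",g-.164*z)
way+= [g-.164*z+[0,0,.08],g-.164*z]
for w in way: print(w,tool(p,R,w));p=np.array(w)
E
```

```text
0.6 [0.2034 0.618  0.4598] [[-0.895207430301044, 0.4144807167114063, 0.16373573894602386], [0.40925465449234244, 0.9100242012654665, -0.06608010962084937], [-0.1763924162489842, 0.007854208142711514, -0.9842885892380833]] [-75.3902  17.7926  -2.0831  77.9806  10.6961  85.9817 -12.825 ] [0.2302 0.6071 0.2984] [-0.4149  0.4504 -0.1268]
g [ 0.4442 -0.1175  0.076 ] tcp [ 0.4174 -0.1067  0.2374]
[0.4, 0.3, 0.43] [-0.3009 -0.2081  0.0825]
[0.43, 0.0, 0.43] [-0.1496 -0.2606  0.0247]
[ 0.4174 -0.1067  0.3174] [-0.0125 -0.1032  0.1158]
[ 0.4174 -0.1067  0.2374] [ 0.0141 -0.0006  0.0787]
```

Request:
send_rows(xyz=[[-0.0376,-0.026,0.0103],[-0.0376,-0.026,0.0103],[-0.0376,-0.026,0.0103],[-0.0376,-0.026,0.0103],[-0.0376,-0.026,0.0103],[-0.0376,-0.026,0.0103],[-0.0376,-0.026,0.0103],[-0.0376,-0.026,0.0103],[-0.0214,-0.0372,0.0035],[-0.0214,-0.0372,0.0035],[-0.0214,-0.0372,0.0035],[-0.0214,-0.0372,0.0035],[-0.0214,-0.0372,0.0035],[-0.0214,-0.0372,0.0035],[-0.0214,-0.0372,0.0035],[-0.0031,-0.0258,0.02],[-0.0031,-0.0258,0.03],[-0.0031,-0.0258,0.03],[-0.0031,-0.0258,0.03],[0,0,0]], rotation=[[0,0,0],[0,0,0],[0,0,0],[0,0,0],[0,0,0],[0,0,0],[0,0,0],[0,0,0],[0,0,0],[0,0,0],[0,0,0],[0,0,0],[0,0,0],[0,0,0],[0,0,0],[0,0,0],[0,0,0],[0,0,0],[0,0,0],[0,0,0]], jaw=[1,1,1,1,1,1,1,1,1,1,1,1,1,1,1,1,1,1,1,1])

```text
time_s: 2.6
tool_pos: [0.4135, -0.1099, 0.3184]
tool_rot: [-179.8, 9.7, 155.3]
force: [0.2, 0.1, 0.1]
grip_width: 0.0869
grasp_force: 0.0
```

Run:
```python
from plan import *
from fit import *
p,R,o=cur();print(o['time_s'],p,o['tool_rot'],o['qpos'],grasp(p,R))
print(tool(p,R,[.4174,-.1067,.2374]), tool(p,R,[.4174,-.1067,.2974]))
from crop import pair
pair(C["side"]["image"],(170,150),C["top"]["image"],(240,190),4,"pics/a.png")
print(proj("side",grasp(p,R)),proj("top",grasp(p,R)))
```

```text
2.7 [ 0.4158 -0.107   0.3216] [179.9804   9.9812 155.5158] [-31.2356 -13.6394  36.9345 123.8404  13.3747  58.2503  64.9293] [ 0.4417 -0.1188  0.1601]
[0.0133 0.0009 0.0832] [0.0029 0.001  0.0241]
[[206.6183 213.3925]] [[292.0492 267.6302]]
```

View pics/a.png

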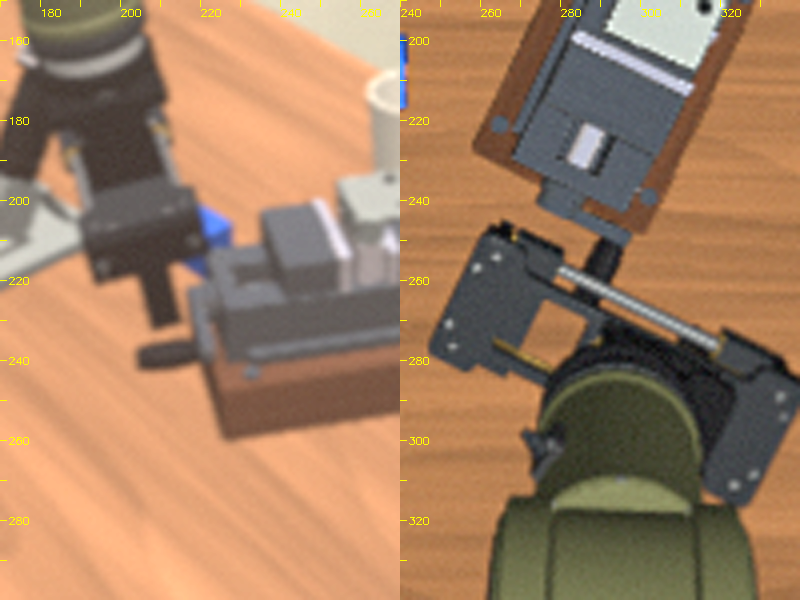

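The gripper is above the grip and aligned with it (side view: fingers at (160,310), grip at (165,355)). I'll descend and close.

Request:
send_rows(xyz=[[0.0035,0,0.02],[0.0035,0,0.02],[0.0035,0,0.022],[0.0035,0,0.021],[0,0,0],[0,0,0]], rotation=[[0,0,0],[0,0,0],[0,0,0],[0,0,0],[0,0,0],[0,0,0]], jaw=[1,1,1,1,1,1])

```text
time_s: 3.3
tool_pos: [0.4175, -0.1064, 0.2386]
tool_rot: [180.0, 10.1, 155.7]
force: [-1.1, 0.3, 0.8]
grip_width: 0.087
grasp_force: 0.0
```

Run:
```python
from plan import *
from fit import *
p,R,o=cur();print(o['time_s'],p,o['tool_rot'],o['qpos'],grasp(p,R),o['force'])
from crop import pair
pair(C["side"]["image"],(170,150),C["top"]["image"],(240,190),4,"pics/b.png")
```

```text
3.4 [ 0.4177 -0.1067  0.2392] [179.9131  10.1734 155.6475] [-32.2192  -5.6356  41.0202 128.9754   8.8053  45.7475  69.0115] [ 0.4442 -0.1184  0.0778] [ 0.388  -0.97    0.4741]
```

View pics/b.png

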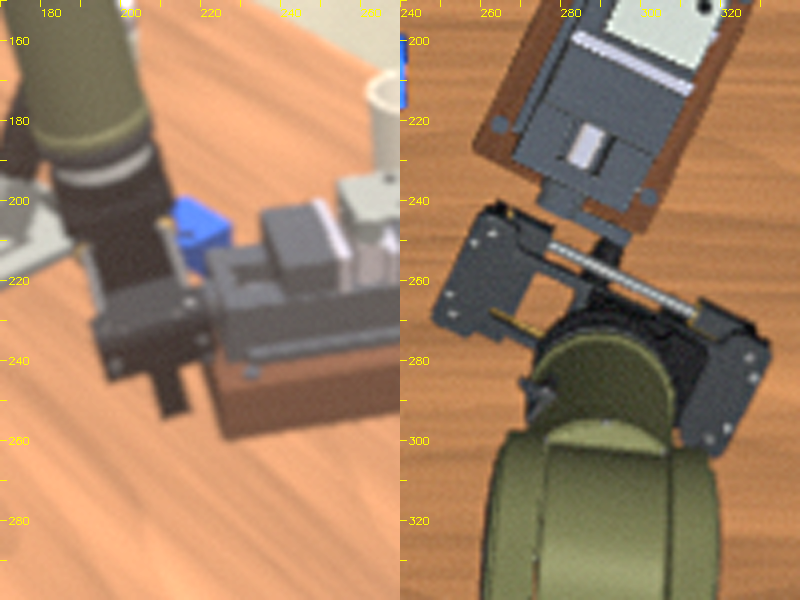

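The fingers straddle the grip and the body clears the vise. I'll close.

Request:
send_rows(xyz=[[0,0,0],[0,0,0],[0,0,0],[0,0,0],[0,0,0],[0,0,0]], rotation=[[0,0,0],[0,0,0],[0,0,0],[0,0,0],[0,0,0],[0,0,0]], jaw=[0,0,0,0,0,0], newtons=20)

```text
time_s: 4.0
tool_pos: [0.4166, -0.1071, 0.2376]
tool_rot: [180.0, 10.0, 155.6]
force: [0.3, 0.5, -0.1]
grip_width: 0.0471
grasp_force: 0.0
```

Run:
```python
from plan import *
p,R,o=cur();print(o['time_s'],p,o['tool_rot'],grasp(p,R),o['force'],o['wrist_torque'],o['grip_width'],o['grasp_force'])
print(R.inv().apply(o['force']))
```

```text
4.0 [ 0.4166 -0.1071  0.2376] [179.9982  10.0228 155.5982] [ 0.4426 -0.1189  0.0761] [ 0.265   0.4838 -0.0571] [ 0.1419  0.172  -0.0484] 0.04706257673127416 0.0
[-0.0309  0.5501  0.0634]
```

Still closing.

Request:
send_rows(xyz=[[0,0,0],[0,0,0],[0,0,0],[0,0,0],[0,0,0],[0,0,0]], rotation=[[0,0,0],[0,0,0],[0,0,0],[0,0,0],[0,0,0],[0,0,0]], jaw=[0,0,0,0,0,0])

```text
time_s: 4.6
tool_pos: [0.4179, -0.1037, 0.2381]
tool_rot: [179.7, 10.1, 155.7]
force: [3.3, 12.1, -1.4]
grip_width: 0.0214
grasp_force: 20.0
```

Run:
```python
from plan import *
p,R,o=cur();print(o['time_s'],p,o['tool_rot'],grasp(p,R),o['force'],o['wrist_torque'],o['grip_width'],o['grasp_force'])
print(R.inv().apply(o['force']))
```

```text
4.6 [ 0.4179 -0.1037  0.2381] [179.6577  10.112  155.7068] [ 0.4446 -0.1147  0.0766] [ 3.2641 12.0927 -1.4288] [ 2.5446 -0.5519  0.419 ] 0.021369142628324796 19.995080530643463
[ 2.2197 12.3582  1.1293]
```

```bash
cat > circ.py <<'E'
import numpy as np
def rows(q0,dq,n,off=(0,0)):
    q=q0+dq*np.arange(n+1);Y=-45e-3*np.sin(q);Z=45e-3*np.cos(q)
    o=[[round(float(-.176*dz),4),round(float(dy),4),round(float(-.984*dz),4)] for dy,dz in zip(np.diff(Y),np.diff(Z))]
    print(o,"end q",q[-1])
E
python3 -c "
from circ import *
rows(1.74,.3,10)"
```

```text
[[0.0022, 0.0042, 0.0126], [0.0019, 0.0078, 0.0108], [0.0014, 0.0107, 0.008], [0.0008, 0.0126, 0.0046], [0.0001, 0.0134, 0.0007], [-0.0006, 0.013, -0.0033], [-0.0012, 0.0115, -0.0069], [-0.0018, 0.0089, -0.0099], [-0.0022, 0.0055, -0.0121], [-0.0023, 0.0016, -0.0131]] end q 4.74
```

Request:
send_rows(xyz=[[0,0.0035,0],[0.0022,0.0042,0.0126],[0.0019,0.0078,0.0108],[0.0014,0.0107,0.008],[0.0008,0.0126,0.0046],[0,0,0]], rotation=[[0,0,0],[0,0,0],[0,0,0],[0,0,0],[0,0,0],[0,0,0]], jaw=[0,0,0,0,0,0])

```text
time_s: 5.2
tool_pos: [0.4343, -0.0692, 0.2021]
tool_rot: [179.9, 10.1, 155.8]
force: [-4.4, 7.3, 13.3]
grip_width: 0.0214
grasp_force: 20.0
```

Run:
```python
from plan import *
p,R,o=cur();print(o['time_s'],p,o['tool_rot'],grasp(p,R),o['force'],o['wrist_torque'],o['grip_width'],o['grasp_force'])
print(R.inv().apply(o['force']),o['qpos'])
```

```text
5.2 [ 0.4343 -0.0692  0.2021] [179.8506  10.0503 155.756 ] [ 0.4606 -0.0805  0.0407] [-4.4262  7.2825 13.3492] [1.4915 0.6408 0.2083] 0.02140433421484671 20.00265598297119
[  4.5888   4.8602 -14.3579] [-34.7849   0.9912  39.6939 129.5001   3.9433  40.2666  67.8228]
```

Request:
send_rows(xyz=[[-0.0005,0.0145,-0.0023],[-0.0006,0.013,-0.0033],[-0.0012,0.0115,-0.0069],[-0.0018,0.0089,-0.0099],[-0.0022,0.0055,-0.0121],[-0.0023,0.0016,-0.0131],[0,0,0]], rotation=[[0,0,0],[0,0,0],[0,0,0],[0,0,0],[0,0,0],[0,0,0],[0,0,0]], jaw=[0,0,0,0,0,0,0])

```text
time_s: 5.9
tool_pos: [0.4558, -0.0217, 0.2502]
tool_rot: [180.0, 10.0, 155.6]
force: [-0.9, 1.5, 0.8]
grip_width: 0.0216
grasp_force: 20.0
```

Run:
```python
from plan import *
p,R,o=cur();print(o['time_s'],p,o['tool_rot'],grasp(p,R),o['force'],o['wrist_torque'],o['grip_width'],o['grasp_force'])
print(R.inv().apply(o['force']),o['qpos'])
from circ import *
rows(4.74,.3,18)
```

```text
5.9 [ 0.4558 -0.0217  0.2502] [179.9645  10.0386 155.6079] [ 0.4819 -0.0334  0.0887] [-0.9267  1.4902  0.7606] [ 0.1842  0.3547 -0.0419] 0.021575932755370147 20.003621578216553
[ 1.3045  0.9751 -1.0027] [-38.7657  -1.7908  36.2763 124.933    7.4897  47.7534  58.5764]
[[-0.0023, -0.0024, -0.013], [-0.0021, -0.0062, -0.0118], [-0.0017, -0.0094, -0.0094], [-0.0011, -0.0118, -0.0063], [-0.0005, -0.0132, -0.0025], [0.0003, -0.0134, 0.0014], [0.0009, -0.0124, 0.0052], [0.0015, -0.0102, 0.0086], [0.002, -0.0072, 0.0112], [0.0023, -0.0035, 0.0128], [0.0024, 0.0005, 0.0132], [0.0022, 0.0044, 0.0125], [0.0019, 0.008, 0.0106], [0.0014, 0.0108, 0.0078], [0.0008, 0.0127, 0.0043], [0.0001, 0.0134, 0.0005], [-0.0006, 0.013, -0.0035], [-0.0013, 0.0114, -0.0071]] end q 10.14
```

Request:
send_rows(xyz=[[-0.0023,-0.0024,-0.013],[-0.0021,-0.0062,-0.0118],[-0.0017,-0.0094,-0.0094],[-0.0011,-0.0118,-0.0063],[-0.0005,-0.0132,-0.0025],[0.0003,-0.0134,0.0014],[0.0009,-0.0124,0.0052],[0.0015,-0.0102,0.0086],[0.002,-0.0072,0.0112],[0.0023,-0.0035,0.0128],[0.0024,0.0005,0.0132],[0.0022,0.0044,0.0125],[0.0019,0.008,0.0106],[0.0014,0.0108,0.0078],[0.0008,0.0127,0.0043],[0.0001,0.0134,0.0005],[-0.0006,0.013,-0.0035],[-0.0013,0.0114,-0.0071],[0,0,0]], rotation=[[0,0,0],[0,0,0],[0,0,0],[0,0,0],[0,0,0],[0,0,0],[0,0,0],[0,0,0],[0,0,0],[0,0,0],[0,0,0],[0,0,0],[0,0,0],[0,0,0],[0,0,0],[0,0,0],[0,0,0],[0,0,0],[0,0,0]], jaw=[0,0,0,0,0,0,0,0,0,0,0,0,0,0,0,0,0,0,0])

```text
time_s: 7.8
tool_pos: [0.45, -0.0342, 0.2149]
tool_rot: [179.9, 10.1, 155.7]
force: [0.9, 2.9, -0.1]
grip_width: 0.0217
grasp_force: 20.0
```

Run:
```python
from plan import *
p,R,o=cur();print(o['time_s'],p,o['tool_rot'],grasp(p,R),o['force'],o['wrist_torque'],o['grip_width'],o['grasp_force'])
print(R.inv().apply(o['force']),o['qpos'])
from circ import *
rows(10.14,.15,6)
```

```text
7.8 [ 0.45   -0.0342  0.2149] [179.9459  10.0586 155.7282] [ 0.4761 -0.0458  0.0535] [ 0.8813  2.8504 -0.127 ] [0.6516 0.1181 0.0535] 0.021731787816644216 20.00852644443512
[0.3849 2.9606 0.0635] [-39.7954   1.3058  39.8257 127.4142   4.7982  42.4826  62.407 ]
[[-0.0008, 0.0047, -0.0047], [-0.001, 0.004, -0.0054], [-0.0011, 0.0031, -0.0059], [-0.0011, 0.0022, -0.0063], [-0.0012, 0.0012, -0.0065], [-0.0012, 0.0002, -0.0066]] end q 11.040000000000001
```

Request:
send_rows(xyz=[[-0.0008,0.0047,-0.0047],[-0.001,0.004,-0.0054],[-0.0011,0.0031,-0.0059],[-0.0011,0.0022,-0.0063],[0,0,0],[0,0,0]], rotation=[[0,0,0],[0,0,0],[0,0,0],[0,0,0],[0,0,0],[0,0,0]], jaw=[0,0,0,0,0,0])

```text
time_s: 8.4
tool_pos: [0.4549, -0.0228, 0.2371]
tool_rot: [179.9, 10.1, 155.6]
force: [5.7, 1.9, -8.5]
grip_width: 0.0211
grasp_force: 20.0
```

Run:
```python
from plan import *
p,R,o=cur();print(o['time_s'],p,o['tool_rot'],grasp(p,R),o['force'],o['wrist_torque'],o['grip_width'],o['grasp_force'])
print(R.inv().apply(o['force']))
```

```text
8.4 [ 0.4549 -0.0228  0.2371] [179.9486  10.0503 155.6095] [ 0.481  -0.0345  0.0756] [ 5.7104  1.9127 -8.5415] [ 0.5505 -0.5253  0.1464] 0.021104389811201284 19.998098015785217
[-2.8526  4.0919  9.1838]
```

Request:
send_rows(xyz=[[0,0,0],[-0.0006,0.0005,-0.003],[-0.0006,0.0002,-0.003],[0,0,0],[0,0,0]], rotation=[[0,0,0],[0,0,0],[0,0,0],[0,0,0],[0,0,0]], jaw=[0,0,0,0,0], newtons=45)

```text
time_s: 8.9
tool_pos: [0.4542, -0.0224, 0.2399]
tool_rot: [-179.9, 10.1, 155.6]
force: [19.7, 0.9, -41.6]
grip_width: 0.0208
grasp_force: 45.0
```

Run:
```python
from plan import *
p,R,o=cur();print(o['time_s'],p,o['tool_rot'],grasp(p,R),o['force'],o['wrist_torque'],o['grip_width'],o['grasp_force'])
print(R.inv().apply(o['force']))
```

```text
8.9 [ 0.4542 -0.0224  0.2399] [-179.9385   10.0519  155.6332] [ 0.4802 -0.0344  0.0784] [ 19.6798   0.9296 -41.5922] [ 0.9623 -2.5687  0.3689] 0.020783740927119772 44.97761249542236
[-10.0144   9.0135  44.0061]
```

Request:
send_rows(xyz=[[0.0005,0,0.0025],[0,0,0],[0,0,0],[0,0,0],[0,0,0],[0,0,0],[0,0,0],[0,0,-0.02],[0,0,-0.03],[0,0,-0.04],[0,0,-0.04],[0,0,-0.04],[0,0,0]], rotation=[[0,0,0],[0,0,0],[0,0,0],[0,0,0],[0,0,0],[0,0,0],[0,0,0],[0,0,0],[0,0,0],[0,0,0],[0,0,0],[0,0,0],[0,0,0]], jaw=[0,1,1,1,1,1,1,1,1,1,1,1,1])

```text
time_s: 10.2
tool_pos: [0.4294, -0.01, 0.4136]
tool_rot: [179.6, 10.5, 155.6]
force: [0.4, 0.4, 0.2]
grip_width: 0.0867
grasp_force: 0.0
```

Run:
```python
from plan import *
from fit import *
p,R,o=cur();print(o['time_s'],p,o['tool_rot'],grasp(p,R),o['force'],o['grip_width'],o['qpos'])
from crop import pair
pair(C["side"]["image"],(200,170),C["top"]["image"],(250,150),4,"pics/c.png")
```

```text
10.3 [ 0.4284 -0.0104  0.4088] [179.8963  10.1121 155.5853] [ 0.4548 -0.0221  0.2474] [-0.6933 -0.1162 -1.8512] 0.08681174070410738 [-39.3233 -16.6528  29.3425 116.4056  14.6173  70.2832  51.1678]
```

View pics/c.png

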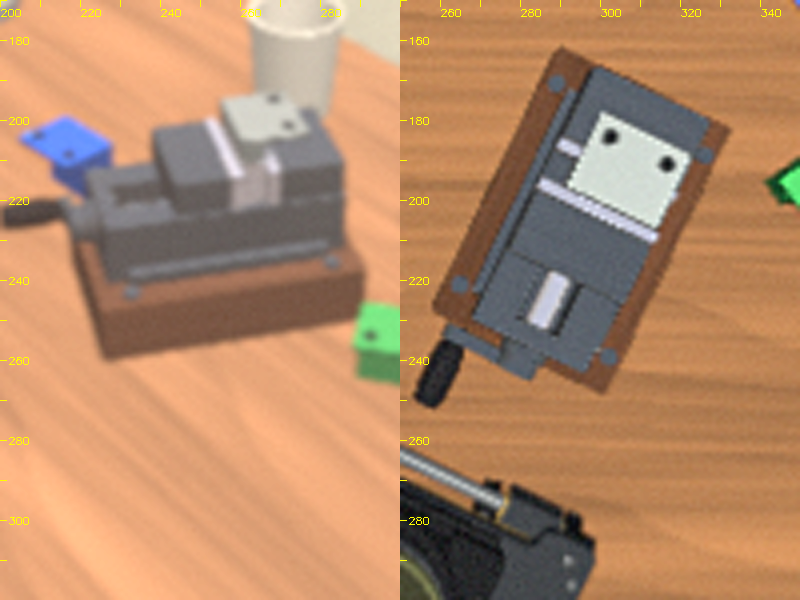

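The jaw is now closed on the bracket, which stands square (steel face at about (640,210) in the crop, against the bracket), and the crank is released. Next I'll refine the lamp pose from the pixels already read.

Run:
```python
from fit import *
from plan import *
T="top";S="side"
cob=[(T,[65,-42.5,16],(200,216.2)),(T,[-65,-42.5,16],(203.6,263)),(T,[-65,42.5,16],(173.4,265.6)),
 (S,[-65,-42.5,16],(165.6,222.6)),(S,[-65,42.5,16],(151.4,212.6)),(S,[65,-42.5,16],(196,207))]
lob=[(T,(20,29,191),(155.4,210.6)),(T,(20,-29,191),(180,209)),(T,(-10,29,191),(156.2,222.6)),(T,(-10,-29,191),(179.6,221)),
 (S,(-10,29,191),(180,149.6)),(S,(-10,-29,191),(189,155.5)),(S,(20,-29,191),(195,156)),(S,(-10,29,131),(174,165))]
def lamp(q,a):
    x,y,z=q;return [-20+z*np.sin(a)+x*np.cos(a),y,36+z*np.cos(a)-x*np.sin(a)]
f=lambda p:np.concatenate([proj(n,place(p[:3],l))[0]-uv for n,l,uv in cob]+[proj(n,place(p[:3],lamp(l,p[3])))[0]-uv for n,l,uv in lob])
r=least_squares(f,[.485,.161,.118,.52],loss='soft_l1');k=r.x
print(k,np.degrees(k[2:]),f(k).reshape(-1,2))
G=place(k[:3],lamp((0,0,95),k[3]))[0];print("grip",G)
p,R,o=cur()
yv=[-np.sin(k[2]),np.cos(k[2]),0];xv=np.array([np.cos(k[2]),np.sin(k[2]),0])
zt=.5*xv-np.array([0,0,.866]);R2=mat(zt,yv)
tcp=G-.164*zt;print("tcp",tcp)
w=[.47,.155,.42];print("move",tool(p,R,w));print("rotvec",(R.inv()*R2).as_rotvec())
print("then in R2",tool(np.array(w),R2,tcp+[0,0,.11]),"down",tool(tcp+[0,0,.11],R2,tcp))
```

```text
[0.4853 0.16   0.1122 0.4905] [ 6.4295 28.1017] [[ 0.5159 -0.5823]
 [ 0.6144  0.0079]
 [-0.2305  0.3538]
 [-0.8086 -0.6907]
 [-1.5572 -0.9218]
 [ 0.4054 -0.4313]
 [ 0.1822  0.2652]
 [ 1.0077 -0.4512]
 [-1.5741  0.1497]
 [ 0.9357 -0.635 ]
 [-1.8829 -0.7098]
 [ 0.14   -1.2354]
 [ 0.9038 -0.2494]
 [-1.5175  1.0785]]
grip [0.5099 0.1628 0.1198]
tcp [0.4285 0.1536 0.2618]
move [ 0.0274  0.168  -0.0183]
rotvec [-0.1857 -0.3419 -0.5082]
then in R2 [0.06   0.0032 0.021 ] down [0.055  0.     0.0953]
```

Request:
send_rows(xyz=[[0.0068,0.042,-0.0046],[0.0068,0.042,-0.0046],[0.0068,0.042,-0.0046],[0.0068,0.042,-0.0046],[0,0,0],[0,0,0],[0,0,0],[0,0,0],[0,0,0],[0,0,0]], rotation=[[0,0,0],[0,0,0],[0,0,0],[0,0,0],[-0.0371,-0.0684,-0.1016],[-0.0371,-0.0684,-0.1016],[-0.0371,-0.0684,-0.1016],[-0.0371,-0.0684,-0.1016],[-0.0371,-0.0684,-0.1016],[0,0,0]], jaw=[1,1,1,1,1,1,1,1,1,1])

```text
time_s: 11.4
tool_pos: [0.4697, 0.1545, 0.4193]
tool_rot: [-179.9, 30.0, -173.5]
force: [0.2, 0.3, -0.2]
grip_width: 0.0866
grasp_force: 0.0
```

```bash
cat > lampgo.py <<'E'
from plan import *
G=np.array([.5105,.1632,.1195]);k=np.radians(6.5)
yv=[-np.sin(k),np.cos(k),0];xv=np.array([np.cos(k),np.sin(k),0])
zt=.5*xv-np.array([0,0,.866]);R2=mat(zt,yv);tcp=G-.164*zt
p,R,o=cur();print(o['time_s'],p,o['tool_rot'],o['qpos'],grasp(p,R),o['force'],o['grip_width'],o['grasp_force'])
print("rot err",(R.inv()*R2).as_rotvec(),"pre",tool(p,R,tcp+[0,0,.11]),"down",R2.inv().apply([0,0,-.11]),"direct",tool(p,R,tcp))
E
python3 lampgo.py
```

```text
11.4 [0.4697 0.1545 0.4193] [-179.9305   29.9544 -173.5209] [-48.3233 -13.5665  20.406  116.6145  19.9123  49.2726  59.7241] [0.551  0.1635 0.2772] [ 0.2398  0.2602 -0.1815] 0.08663893874444124 0.0
rot err [-0.0014 -0.0008 -0.0003] pre [0.0589 0.0041 0.0212] down [0.055  0.     0.0953] direct [0.1138 0.0042 0.1165]
```

Request:
send_rows(xyz=[[0.0197,0.0014,0.0071],[0.0197,0.0014,0.0071],[0.0197,0.0014,0.0071],[0.0137,0,0.0238],[0.0137,0,0.0238],[0,0,0]], rotation=[[0,0,0],[0,0,0],[0,0,0],[0,0,0],[0,0,0],[0,0,0]], jaw=[1,1,1,1,1,1])

```text
time_s: 12.0
tool_pos: [0.4282, 0.1536, 0.3136]
tool_rot: [-179.7, 29.5, -173.6]
force: [-0.2, -0.6, -0.7]
grip_width: 0.087
grasp_force: 0.0
```

```bash
python3 lampgo.py
python3 - <<'E'
from fit import *
from crop import pair
pair(C["side"]["image"],(130,120),C["top"]["image"],(140,190),4,"pics/d.png")
E
```

```text
12.0 [0.4282 0.1536 0.3136] [-179.7209   29.5244 -173.608 ] [-44.9174 -12.6401  15.8955 128.7996  23.8253  38.0185  52.1641] [0.5086 0.1618 0.1709] [-0.2276 -0.6383 -0.6615] 0.08700954888661108 0.0
rot err [-0.0058 -0.0083 -0.0016] pre [-0.0293 -0.     -0.05  ] down [0.055  0.     0.0953] direct [0.025  0.0004 0.0457]
```

View pics/d.png

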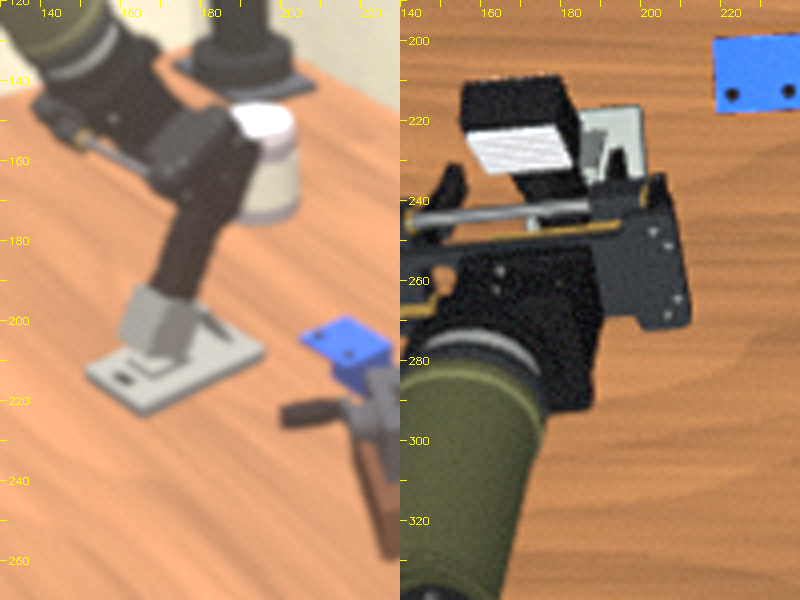

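The fingers straddle the lamp symmetrically (top view crop: columns 152 and 195, lamp head centre about 170). I'll go down and close.

Request:
send_rows(xyz=[[0.009,0,0.0155],[0.009,0,0.0155],[0.008,0,0.0147],[0,0,0],[0,0,0],[0,0,0],[0,0,0],[0,0,0],[0,0,0],[0,0,0],[0,0,0],[0,0,0],[0,0,0]], rotation=[[0,0,0],[0,0,0],[0,0,0],[0,0,0],[0,0,0],[0,0,0],[0,0,0],[0,0,0],[0,0,0],[0,0,0],[0,0,0],[0,0,0],[0,0,0]], jaw=[1,1,1,1,0,0,0,0,0,0,0,0,0], newtons=45)

```text
time_s: 13.4
tool_pos: [0.4304, 0.1553, 0.2661]
tool_rot: [180.0, 30.2, -173.5]
force: [-0.7, 1.3, 0.7]
grip_width: 0.0297
grasp_force: 44.8
```

```bash
python3 lampgo.py
```

```text
13.4 [0.4304 0.1553 0.2661] [ 179.9549   30.1551 -173.5422] [-44.1818  -8.3658  15.9725 131.7782  26.0099  30.2944  49.0943] [0.5123 0.1647 0.1243] [-0.7362  1.3012  0.7201] 0.029676181415867003 44.782697944901884
rot err [ 0.0004  0.0027 -0.0006] pre [-0.0516 -0.0011 -0.092 ] down [0.055  0.     0.0953] direct [ 0.0036 -0.0012  0.0031]
```

Request:
send_rows(xyz=[[-0.0087,0,-0.005],[-0.0173,0,-0.01],[-0.0217,0,-0.0125],[-0.026,0,-0.015],[-0.026,0,-0.015],[-0.026,0,-0.015],[-0.0173,0,-0.01],[0,0,0],[0,0,0],[0,0,0]], rotation=[[0,0,0],[0,0,0],[0,0,0],[0,0,0],[0,0,0],[0,0,0],[0,0,0],[0,0,0],[0,0,0],[0,0,0]], jaw=[0,0,0,0,0,0,0,0,0,0])

```text
time_s: 14.4
tool_pos: [0.5111, 0.1637, 0.4066]
tool_rot: [-179.9, 29.9, -173.5]
force: [0.0, -0.6, -3.4]
grip_width: 0.0294
grasp_force: 44.8
```

```bash
cat > fin.py <<'E'
from plan import *
p,R,o=cur();print(o['time_s'],p,o['tool_rot'],o['qpos'],grasp(p,R),o['force'],o['wrist_torque'],o['grip_width'],o['grasp_force'])
# lamp in tool: lampz = -.866x -.5z ; lampx = .866z -.5x ; y same
lz=np.array([-.866,0,-.5]);lx=np.array([-.5,0,.866])
W=np.array([0,0,.164])+.066*lz+.020*lx
print("window",p+R.apply(W),"lampz",R.apply(lz),"lampx",R.apply(lx))
M=np.c_[lx,[0,1,0],lz]           # lamp axes in tool
import sys
h=np.radians(float(sys.argv[1]) if len(sys.argv)>1 else -14)
Lz=np.array([np.cos(h),np.sin(h),0]);Lx=np.array([0,0,-1.]);Lw=np.c_[Lx,np.cross(Lz,Lx),Lz]
Rt=Ro.from_matrix(Lw@M.T);t=np.array([.620,-.153,.256])-Rt.apply(W)
rv=(R.inv()*Rt).as_rotvec();print("target tcp",t,"rotvec",rv,np.linalg.norm(rv),"shift now",tool(p,R,t),"shift after",tool(p,Rt,t))
E
python3 fin.py
```

```text
14.4 [0.5111 0.1637 0.4066] [-179.9011   29.8606 -173.5245] [-45.634   -6.9822  20.6003 112.9803  16.0023  45.9673  63.5577] [0.5922 0.1726 0.2644] [ 0.033  -0.5602 -3.4295] [-0.0252  0.9903  0.0298] 0.02942567596806291 44.77610446047038
window [0.6424 0.1783 0.3114] lampz [0.4988 0.0575 0.8648] lampx [ 0.8594  0.096  -0.5021]
target tcp [ 0.6355 -0.1569  0.418 ] rotvec [-0.002   1.0335  0.3731] 1.0988244554903275 shift now [-0.0816 -0.3325  0.0343] shift after [-0.166  -0.2809 -0.109 ]
```

Request:
send_rows(xyz=[[-0.015,0,-0.026],[-0.015,0,-0.026],[0,0,0],[0,0,0],[0,0,0],[0,0,0],[0,0,0],[0,0,0],[0,0,0],[0,0,0],[0,0,0],[0,0,0],[0,0,0]], rotation=[[0,0,0],[0,0,0],[-0.0002,0.1033,0.0373],[-0.0002,0.1033,0.0373],[-0.0002,0.1033,0.0373],[-0.0002,0.1033,0.0373],[-0.0002,0.1033,0.0373],[-0.0002,0.1033,0.0373],[-0.0002,0.1033,0.0373],[-0.0002,0.1033,0.0373],[-0.0002,0.1033,0.0373],[-0.0002,0.1033,0.0373],[0,0,0]], jaw=[0,0,0,0,0,0,0,0,0,0,0,0,0])

```text
time_s: 15.7
tool_pos: [0.5127, 0.1638, 0.4665]
tool_rot: [-180.0, -29.9, 165.9]
force: [1.2, -0.0, -4.5]
grip_width: 0.0298
grasp_force: 44.8
```

```bash
python3 fin.py
```

```text
15.7 [0.5127 0.1638 0.4665] [-179.978   -29.8745  165.9237] [-39.1313  14.5711  28.6873  85.6462 -19.4805 108.7974  64.5732] [0.4334 0.1836 0.3243] [ 1.2023 -0.024  -4.5235] [-0.2859 -1.1246 -0.0491] 0.029779278426670545 44.7778170928359
window [0.4975 0.1676 0.3045] lampz [ 0.97   -0.243   0.0022] lampx [ 0.0021 -0.0009 -1.    ]
target tcp [ 0.6355 -0.1569  0.418 ] rotvec [ 0.0003  0.0022 -0.0012] 0.002502679508058674 shift now [-0.1951 -0.2812 -0.056 ] shift after [-0.1947 -0.2815 -0.0564]
```

Request:
send_rows(xyz=[[-0.0085,-0.014,-0.0049],[-0.0171,-0.0281,-0.0098],[-0.0171,-0.0281,-0.0098],[-0.0171,-0.0281,-0.0098],[-0.0171,-0.0281,-0.0098],[-0.0171,-0.0281,-0.0098],[-0.0171,-0.0281,-0.0098],[-0.0171,-0.0281,-0.0098],[-0.0171,-0.0281,-0.0098],[-0.0171,-0.0281,-0.0098],[-0.0085,-0.014,-0.0049],[0,0,0],[0,0,0]], rotation=[[0,0,0],[0,0,0],[0,0,0],[0,0,0],[0,0,0],[0,0,0],[0,0,0],[0,0,0],[0,0,0],[0,0,0],[0,0,0],[0,0,0],[0,0,0]], jaw=[0,0,0,0,0,0,0,0,0,0,0,0,0])

```text
time_s: 17.0
tool_pos: [0.6353, -0.1562, 0.468]
tool_rot: [179.8, -29.7, 166.2]
force: [-0.3, 0.4, -3.2]
grip_width: 0.0301
grasp_force: 44.8
```

```bash
python3 fin.py
python3 - <<'E'
from fit import *
from crop import pair
pair(C["side"]["image"],(190,120),C["top"]["image"],(260,140),4,"pics/e.png")
E
```

```text
17.0 [ 0.6353 -0.1562  0.468 ] [179.7586 -29.6656 166.1576] [ -5.9716  31.9779  29.7573  63.7501 -11.8273 117.3523  97.3472] [ 0.5567 -0.1362  0.3255] [-0.2599  0.4336 -3.1645] [-0.2639 -1.0605 -0.0438] 0.030065693165964975 44.77794681675732
window [ 0.6209 -0.152   0.3059] lampz [ 0.9704 -0.2413  0.0058] lampx [ 0.0066  0.0021 -1.    ]
target tcp [ 0.6355 -0.1569  0.418 ] rotvec [0.0028 0.0058 0.0024] 0.0069278628633494535 shift now [-0.025  -0.0007  0.0432] shift after [-0.0253 -0.0006  0.0431]
```

View pics/e.png

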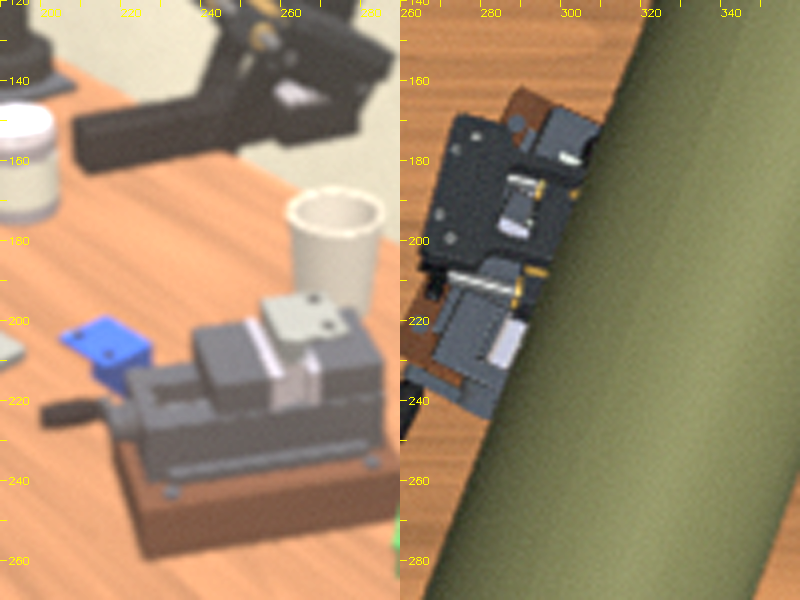

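The lamp is horizontal over the vise with its window side down and well clear of the plate. Joint 6 is close to its limit, so I'll check for slip in the grip and work out a slightly reduced tilt.

Run:
```python
from fit import *
from plan import *
p,R,o=cur()
lz=np.array([-.866,0,-.5]);lx=np.array([-.5,0,.866]);ly=np.array([0,1.,0])
P=lambda x,y,z:p+R.apply(np.array([0,0,.164])+(z-.095)*lz+x*lx+y*ly)
for q in [(.017,-.015,0),(-.017,-.015,0),(.017,.015,0),(.02,-.029,.191),(.02,-.029,.131)]:
    print(q,(proj("side",P(*q))[0]-[190,120])*4)
d=Ro.from_rotvec([0,-.1,0])
W=np.array([0,0,.164])+.066*lz+.020*lx
print("comp shift (tool, before turn)",W-d.apply(W))
Rn=R*d;t=np.array([.620,-.153,.256])-Rn.apply(W)
print("down after",tool(p+R.apply(W-d.apply(W)),Rn,t))
```

```text
(0.017, -0.015, 0) [ 87.3336 172.0401]
(-0.017, -0.015, 0) [ 84.8867 123.2121]
(0.017, 0.015, 0) [ 71.0078 153.0619]
(0.02, -0.029, 0.191) [362.89   130.4984]
(0.02, -0.029, 0.131) [282.6482 146.9618]
comp shift (tool, before turn) [0.0145 0.     0.0074]
down after [-0.0203 -0.0029  0.0461]
```

Request:
send_rows(xyz=[[0.0073,0,0.0037],[0.0073,0,0.0037],[-0.005,-0.0007,0.0115],[-0.005,-0.0007,0.0115],[-0.005,-0.0007,0.0115],[-0.005,-0.0007,0.0115],[0,0,0],[0,0,0],[0,0,0],[0,0,0],[0,0,0],[0,0,0],[0,0,0],[0,0,0]], rotation=[[0,-0.05,0],[0,-0.05,0],[0,0,0],[0,0,0],[0,0,0],[0,0,0],[0,0,0],[0,0,0],[0,0,0],[0,0,0],[0,0,0],[0,0,0],[0,0,0],[0,0,0]], jaw=[0,0,0,0,0,0,0,0,0,0,0,0,0,0])

```text
time_s: 18.6
tool_pos: [0.6183, -0.1547, 0.4187]
tool_rot: [179.8, -24.0, 166.1]
force: [-0.7, -0.4, -3.2]
grip_width: 0.0297
grasp_force: 44.8
```

```bash
python3 fin.py
python3 - <<'E'
from fit import *
from crop import pair
print(env.get_obs()["joint_velocities"])
pair(C["side"]["image"],(190,120),C["top"]["image"],(260,140),4,"pics/f.png")
E
```

```text
18.6 [ 0.6183 -0.1547  0.4187] [179.8062 -24.0214 166.0973] [ -8.1813  28.1306  29.8272  73.8194 -11.0515 105.4193  96.9172] [ 0.5537 -0.1381  0.2689] [-0.7333 -0.4148 -3.1872] [-0.2252 -0.825  -0.0258] 0.029713550090558434 44.77735762484372
window [ 0.6194 -0.1544  0.2559] lampz [ 0.965  -0.2406  0.1042] lampx [ 0.1018 -0.0222 -0.9945]
target tcp [ 0.6355 -0.1569  0.418 ] rotvec [0.0026 0.1044 0.0017] 0.10440309406980693 shift now [-0.016   0.002  -0.0063] shift after [-0.0153  0.002  -0.008 ]
[ 0.07487281 -0.02639609  0.04689908 -0.03650568 -0.10882238  0.07135594
 -0.02361783]
```

View pics/f.png

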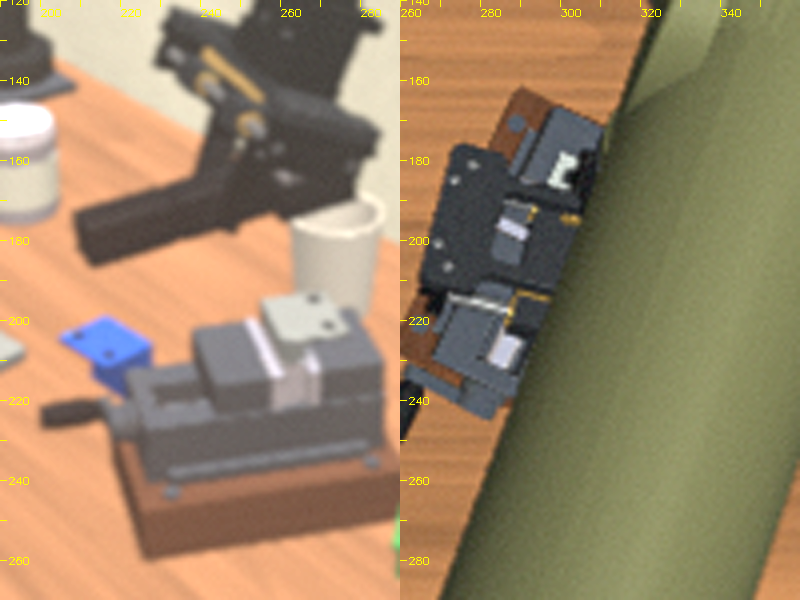

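q6 now has room (105°), so I'll level most of the remaining 6°.

Request:
send_rows(xyz=[[-0.0058,0,-0.003],[-0.0058,0,-0.003],[0,0,0],[0,0,0],[0,0,0],[0,0,0],[0,0,0],[0,0,0],[0,0,0],[0,0,0]], rotation=[[0,0.04,0],[0,0.04,0],[0,0,0],[0,0,0],[0,0,0],[0,0,0],[0,0,0],[0,0,0],[0,0,0],[0,0,0]], jaw=[0,0,0,0,0,0,0,0,0,0])

```text
time_s: 19.7
tool_pos: [0.631, -0.1578, 0.4192]
tool_rot: [179.8, -28.6, 166.1]
force: [0.0, -0.2, -4.1]
grip_width: 0.0296
grasp_force: 44.8
```

```bash
python3 fin.py
python3 - <<'E'
from cell import env
o=env.get_obs()
if o['qpos'][5]<117 and o['grasp_force']>20 and o['grip_width']>.028: print(env.sign_off())
E
```

```text
19.7 [ 0.631  -0.1578  0.4192] [179.7987 -28.608  166.1166] [ -6.7022  31.7625  29.5784  69.4883 -11.7202 110.8854  97.5765] [ 0.5549 -0.1384  0.2752] [ 0.0457 -0.2073 -4.0831] [-0.249  -0.9402 -0.0195] 0.029601918973102513 44.7774049686268
window [ 0.6194 -0.1544  0.2568] lampz [ 0.9701 -0.2416  0.0243] lampx [ 0.0243 -0.0029 -0.9997]
target tcp [ 0.6355 -0.1569  0.418 ] rotvec [0.0025 0.0243 0.0018] 0.024502256699406425 shift now [-0.0042  0.002  -0.001 ] shift after [-0.0042  0.002  -0.0011]
the job is handed in; nothing more can be done
None
```

I handed the job in at 19.7 s without a verdict: by my measurements the vise is wound tight and the crank released, and the lamp is held about 10 cm above the bracket plate, centred, with its window within about 1.5° of straight down.

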